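# Sweep off the white power board

### The job

Before leaving the villa, switch off all four toggles of the white power board on the sideboard in one drag: with a fingertip, start at the end where its cord comes out and run along the row so that each toggle is pushed well over away from the cord, and do not lift off until the last one is over. Do not touch the black power board: it stays on.

Things in the scene. Friction and masses are not known exactly. Their poses are not given: they have to be found in the camera images.
- white_board: White power board, fixed: 260 mm long (x), 85 wide (y), 35 high; origin: centre of its underside, z up. Black cord (18 mm stub) leaves the -x end; green lamp at the +x end. Four red toggle levers in a row at y +22 mm, pivots at x -69, -23, +23, +69 on its top. Two plugs at y -24 mm reach 47 mm up. Household things stand 40 mm or more off; the tallest, a tiffin carrier 230 mm high, 120 mm off.
- toggle1 (a joint): Lever next to the cord, pivot x -69 mm: 8 mm rod, 38 mm long from pivot to end. Radians: 0 = on, leaning 0.3 to the cord, tip 71 mm above the sideboard and 14 mm cordwards of its pivot; 0.3 = upright, 73 mm; 1.5 = fully over away from the cord, top at 51 mm. Off is beyond 0.75. A fingertip drawn along +x with its end at 55 to 65 mm height pushes it over and passes above it.
- toggle2 (a joint): Second lever, pivot x -23 mm, same form and values. Stiff hinge: it stays where it is left; about 0.6 N at the tip moves it.
- toggle3 (a joint): Third lever, pivot x +23 mm, same form and values.
- toggle4 (a joint): Fourth and last lever, pivot x +69 mm, same form and values. To push it well over, the fingertip must run on to about x +120 mm.
- black_board: Black power board of the same size and form with its own four red toggles, fixed beside the white one; not to be touched. Origin at the centre of its underside, x along its length away from its cord.

How it is judged:
By the outcome, as a careful person would: the job done as asked, in the order asked, and still so for the second after the job is handed in, with the robot touching nothing.
It also fails if it takes over 34 s, if anything falls off the work surface, if the arm or the gripper's body presses on something with over 40 N, if the wrist force passes 120 N, or if a joint passes its speed limit or range.

### The arm

A 6-joint arm with a two-finger parallel gripper is mounted at the origin on the work surface. World frame = base frame: x ahead of the robot, y to its left, z up, the work surface at z = 0. Lengths are in m, angles in rad, forces in N, time in s.
With the tool pointing down it reaches from about 0.275 to 0.825 m from the base axis. Payload 4.9 kg.
Tool frame: the origin (TCP) lies midway between the tips of the shut fingers; the grasp point (between the pads) lies 19 mm behind it (grip_point_offset is the distance from the TCP to the grasp point, in m); z points along the fingers, y is the line along which they close (so a half turn about z gives the same grasp; the last joint's range is limited). The gripper opens to 85 mm and grips with 20 to 120 N. Pads are 22 mm wide; open, the fingers measure 114 mm over their backs; the gripper's body (76 mm by 85 mm) begins 54 mm behind the grasp point. The pads swing forward as they close: fully open they stand 13 mm farther back than shut.
Start: joints at [-1.423, 0.326, -0.193, 1.052, 0, 1.437], TCP at [0.153, -0.528, 0.231] pointing down, gripper open.
Joint ranges: [-2.65, 2.65], [-0.97, 1.79], [-1.3, 1.35], [-1.93, 2.1], [-1.47, 1.37], [-3.14, 3.14]. Speed limits (rad/s): [2.57, 2.57, 3.14, 3.14, 3.14, 3.14].

### API

Orientations are given as a rotation vector (axis times angle).
In Python, from cell import * gives the robot as it stands. Calls block until the motion is done:
- movep(position, orientation): joint-space move of the TCP to a pose.
- move_l(position, velocity=0.15, rot=None, until_force=None): straight line of the TCP; rot=None keeps the orientation; velocity is the mean speed in m/s. With until_force (N) it stops when the force on the tool has changed by that much, and returns True; else False.
- set_joints(angles): joint-space move.
- let_go() and grab(newtons=None): open the fingers fully, or close them until they stop; newtons is the grip in N (None keeps the last).
- sleep(seconds).
- ik(position, orientation): joint angles nearest the present ones, or None.
- get_state(): the state.
- grab_frame(name): name is "scene" or "top"; returns a dict with "img" (384x512x3 uint8, red, green, blue), "fx", "fy", "cx", "cy" (pixels), "cam_to_world" (4x4, takes a point from camera to world coordinates). Camera axes: x right, y down, z forward; pixel columns grow to the right and rows downward; lengths in m; the calibration is good to about 2 mm. A picture is of the moment at which its call begins. There is no depth.
A pose or a line that the arm cannot do raises MotionError and nothing moves.
- sign_off(): hands the job in; it is judged then, once.
Trained networks look in the newest picture that a camera, given by its name, has taken for a name from the list of things; names that differ only in an ending like _2 or _b are one class to them, and where a whole thing is asked for, a point or a joint stands for the part that bears it (a point fixed in the world has none). Each returns a list of dicts, best first, with "score" (0 to 1); they miss things now and then, are a little off and sometimes report something else, mostly with a low value. They report only what shows in the picture. A call takes as long as a camera call.
- spot_in(camera, name): "centre" ([column, row] in pixels, amid what is visible of it).
- silhouettes(camera, name): "mask" (384x512 bool, what is visible of it) and "centre" ([column, row] in pixels, amid what is visible of it).
- tip_of(camera, name): "centre" ([column, row] in pixels: a listed point, or the origin of a listed thing).
The state is a dict: "clock": time; "q": joint angles; "joint_velocities": joint speeds; "tau": joint torques, N m; "position": TCP position; "eef_rot": TCP orientation; "contact_force": force on the tool from outside, world axes, zero at the start; "wrist_torque": the same for the moment, N m; "finger_gap": opening from 0.0 (shut) to 1.0 (fully open); "grasp_force": force on a finger pad.
Only numpy, scipy, OpenCV 4.12 (cv2) and the standard library are available. Lean on these libraries where they do the work, as an engineer would, in place of code of your own. Each camera call takes 0.05 s, during which the arm holds its last target. There are 200 camera calls.

## Working session

There is one attempt and no reset: what is moved stays moved. The work goes in short steps, each a Python script; the robot and the scene stay as the last script left them, time stands still between calls to the robot, and variables do not carry over. Pictures are saved under pics/ and viewed, at most 10 in all, crops included, and the job is handed in when it is done.

```bash
mkdir -p pics; python3 - <<'E'
from cell import *
import cv2, numpy as np
for n in ("scene","top"):
    f=grab_frame(n); cv2.imwrite(f"pics/{n}0.png",f["img"][:,:,::-1])
    print(n,f["fx"],f["cx"],f["cy"],np.round(f["cam_to_world"],3).tolist())
    for k in ("white_board","black_board","toggle1"):
        for fn in (spot_in,tip_of):
            try: print(k,fn.__name__,[(np.round(d["centre"],1).tolist(),round(d["score"],2)) for d in fn(n,k)])
            except Exception as e: print(k,fn.__name__,e)
print(get_state()["clock"],get_state()["eef_rot"])
E
```

```text
scene 394.9033577488091 259.1146537251237 190.9700791006035 [[-0.595, 0.438, -0.674, 1.087], [0.803, 0.316, -0.505, 0.415], [-0.008, -0.842, -0.54, 0.523], [0.0, 0.0, 0.0, 1.0]]
white_board call [([366.1, 259.7], 0.96), ([189.3, 190.6], 0.5), ([366.4, 228.4], 0.17)]
white_board call [([370.8, 257.9], 0.75)]
black_board call [([190.2, 187.7], 0.9)]
black_board call [([194.6, 193.5], 0.8)]
toggle1 call [([358.0, 240.2], 0.59), ([362.7, 226.1], 0.59), ([376.3, 219.9], 0.49)]
toggle1 call it knows: black_board, white_board
top 496.6538318507696 245.87511781243686 198.37993602687774 [[-0.017, -0.991, 0.131, 0.395], [-0.999, 0.021, 0.03, -0.036], [-0.033, -0.131, -0.991, 1.05], [0.0, 0.0, 0.0, 1.0]]
white_board call [([131.1, 213.4], 0.91)]
white_board call [([134.9, 217.1], 0.58)]
black_board call [([336.5, 193.7], 0.66)]
black_board call [([337.2, 194.2], 0.98)]
toggle1 call []
toggle1 call it knows: black_board, white_board
0.6 [3.11043152e+00 4.41156454e-01 8.71807598e-06]
```

View pics/scene0.png

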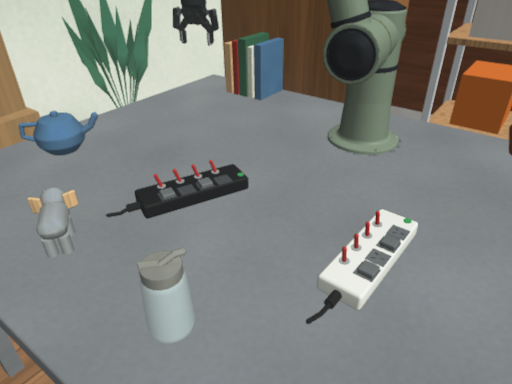

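View pics/top0.png

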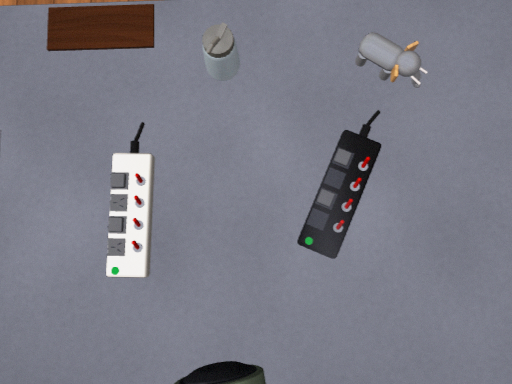

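The pictures show the white board in scene at about (370,257) and in top at (131,215). Its cord end is the far end (135,147) and its red toggles are at columns 137–140, rows 178–246. The black board is well to the right, at about (337,194) in top. I'll fit the white board's pose to the red levers in both views.

```bash
cat > fit.py <<'E'
import cv2, numpy as np
from scipy.optimize import least_squares
def red(img):
    a=img.astype(int); return ((a[...,0]>90)&(a[...,0]>2*a[...,1]+20)&(a[...,0]>2*a[...,2]+20)).astype(np.uint8)
def blobs(img,box):   # centroids of red blobs inside box c0,r0,c1,r1, far (cord) order by caller
    m=np.zeros(img.shape[:2],np.uint8); c0,r0,c1,r1=box; m[r0:r1,c0:c1]=red(img)[r0:r1,c0:c1]
    n,_,s,c=cv2.connectedComponentsWithStats(m)
    return np.array([c[i] for i in range(1,n) if s[i,4]>=8])
def proj(f,P):
    T=np.linalg.inv(f["cam_to_world"]); p=P@T[:3,:3].T+T[:3,3]
    return np.c_[f["fx"]*p[:,0]/p[:,2]+f["cx"], f["fy"]*p[:,1]/p[:,2]+f["cy"]]
def world(p,L):
    c,s=np.cos(p[2]),np.sin(p[2]); L=np.atleast_2d(L)
    return np.c_[p[0]+c*L[:,0]-s*L[:,1], p[1]+s*L[:,0]+c*L[:,1], L[:,2]+(p[3] if len(p)>3 else 0)]
E
python3 - <<'E'
from cell import *
from fit import *
fs=grab_frame("scene"); ft=grab_frame("top")
bs=blobs(fs["img"],(320,195,410,275)); bt=blobs(ft["img"],(120,165,155,260))
bs=bs[np.argsort(-bs[:,1])]; bt=bt[np.argsort(bt[:,1])]
print(bs.round(1).tolist(),bt.round(1).tolist())
L=np.array([[x-.0056,.022,.053] for x in(-.069,-.023,.023,.069)])
res=lambda p:np.r_[proj(fs,world(p,L))-bs, proj(ft,world(p,L))-bt].ravel()
r=least_squares(res,[.4,.2,3.14,0]); print(r.x.round(4),res(r.x).reshape(-1,2).round(1).tolist())
r3=least_squares(res,[.4,.2,3.14]); print(r3.x.round(4),abs(res(r3.x)).max())
np.save("pose.npy",r3.x)
for n,f in(("scene",fs),("top",ft)):
    im=f["img"][:,:,::-1].copy()
    for z in(0,.035):
        q=proj(f,world(r3.x,[[a,b,z] for a,b in((-.13,-.0425),(.13,-.0425),(.13,.0425),(-.13,.0425))]))
        cv2.polylines(im,[q.round().astype(int)],True,(255,0,255),1)
    c=im[180:320,300:440] if n=="scene" else im[140:290,80:220]
    cv2.imwrite(f"pics/ov_{n}.png",cv2.resize(c,None,fx=3,fy=3))
E
python3 -c "
import cv2,numpy as np
a=cv2.imread('pics/ov_scene.png');b=cv2.imread('pics/ov_top.png')
h=450;o=np.zeros((h,800,3),np.uint8);o[:a.shape[0],:395]=a[:,:395];o[:b.shape[0],400:800]=b[:,:400];cv2.imwrite('pics/ov.png',o)"
```

```text
[[344.0, 253.5], [356.0, 240.5], [367.0, 228.3], [377.1, 217.9]] [[138.5, 177.6], [137.5, 199.5], [136.0, 221.7], [135.1, 244.3]]
[ 5.0120e-01  2.4140e-01  3.1031e+00 -2.8000e-03] [[-0.8, 0.3], [-0.8, 0.2], [-0.6, 0.2], [-0.4, -0.5], [-0.7, -0.0], [-0.8, 0.3], [-0.4, 0.5], [-0.6, 0.6]]
[0.502  0.2415 3.1046] 1.5000804548581925
```

View pics/ov.png

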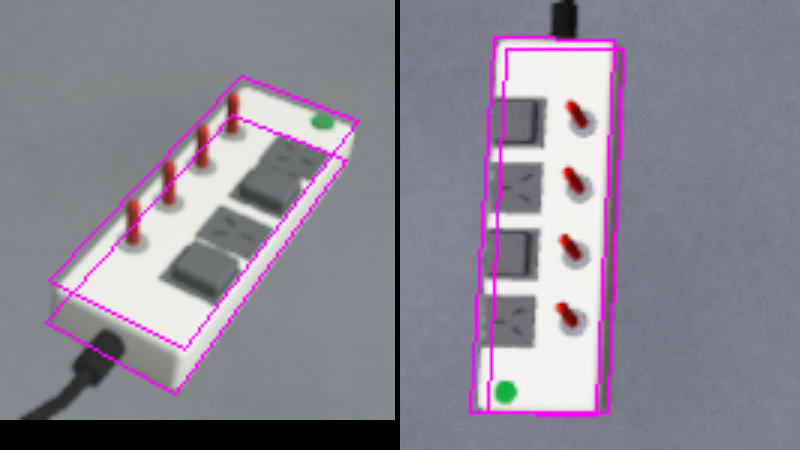

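The overlay lies within a few mm of the board in both views, with the board perhaps 2 mm further towards +y. That is well inside the finger's width, so I'll move.

```bash
python3 - <<'E'
from cell import *
from fit import *
from scipy.spatial.transform import Rotation as R
p=np.load("pose.npy")+[0,.002,0]
W=lambda x,z:world(p,[x,.022,z])[0]
best=None
for s in(0,np.pi):
    rv=(R.from_euler("z",p[2]-np.pi/2+s)*R.from_rotvec([np.pi,0,0])).as_rotvec()
    q=ik(W(-.125,.2),rv); print(rv.round(3),None if q is None else np.round(q,2))
    if q is not None and (best is None or abs(q[5])<abs(best[1][5])): best=(rv,q)
rv=best[0]
grab(20)
s=get_state(); q=np.array(s["q"]); q[0]=best[1][0]; set_joints(q)      # swing round at constant height
print(get_state()["position"])
movep(W(-.125,.2),rv); move_l(W(-.125,.057),.12)
s=get_state(); print(s["position"],W(-.125,.057),s["finger_gap"],s["clock"],np.round(s["contact_force"],1))
f=grab_frame("scene"); cv2.imwrite("pics/pre.png",f["img"][:,:,::-1])
E
```

```text
[2.262 2.18  0.   ] [0.22 0.56 0.09 1.1  0.   1.83]
[ 2.18  -2.262 -0.   ] [ 0.22  0.56  0.09  1.1   0.   -1.31]
[0.51578031 0.19112917 0.23125893]
[0.62676835 0.21703511 0.05792745] [0.62605275 0.21686821 0.057     ] 0.001472615753349311 7.9833 [-0.6  0.3 -0.2]
```

View pics/pre.png

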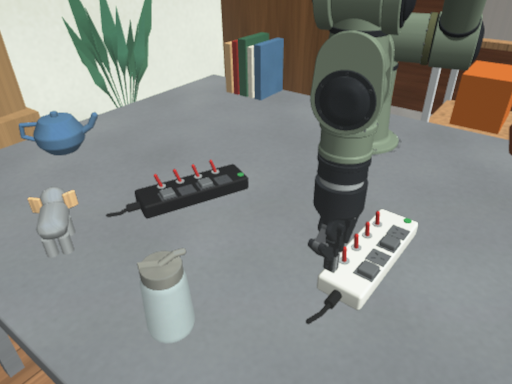

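The shut fingertip is just above the cord end of the white board, at about (332,265) in the picture and in line with the toggle row. Next is the drag.

```bash
python3 - <<'E'
from cell import *
from fit import *
p=np.load("pose.npy")+[0,.002,0]
W=lambda x,z:world(p,[x,.022,z])[0]
move_l(W(.124,.057),.07)
s=get_state(); print(s["position"],W(.124,.057),s["clock"],np.round(s["contact_force"],1))
move_l(W(.124,.2),.12)
f=grab_frame("scene"); cv2.imwrite("pics/post.png",f["img"][:,:,::-1])
c=f["img"][170:320,290:440,::-1]; cv2.imwrite("pics/postc.png",cv2.resize(c,None,fx=4,fy=4,interpolation=cv2.INTER_CUBIC))
print(get_state()["clock"])
E
```

```text
[0.37738483 0.22604859 0.05700379] [0.37722278 0.22606859 0.057     ] 11.7417 [0.5 0.3 0.3]
13.1333
```

View pics/postc.png

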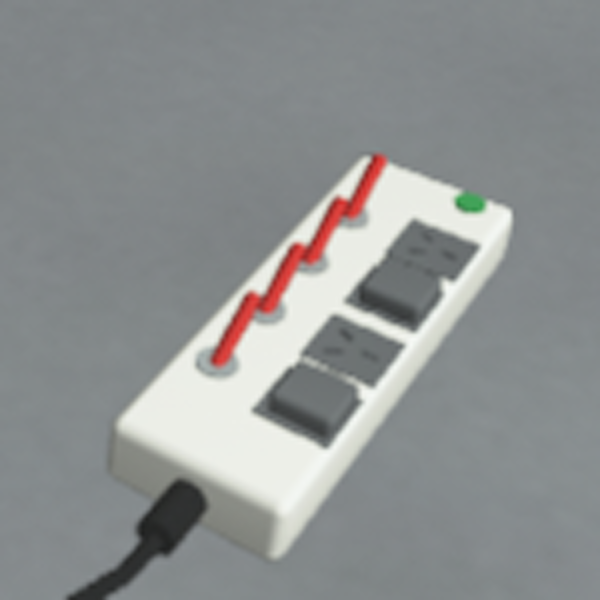

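The crop shows all four white toggles, bases at about (215,360) to (355,215), lying well over away from the cord. The robot is clear above, so I'm handing in.

```bash
python3 -c "
from cell import *
print(sign_off())"
```

```text
the job is handed in; nothing more can be done
None
```

All four toggles of the white board were pushed well over away from the cord in one unbroken drag from the cord end, the black board was not touched, and the job was handed in with the arm clear at about 13 s.

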